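# Pin the bracket, then hold the square in its corner

### The job

Put the red-headed locating pin fully home through the hole in the foot of the blue bracket on the yellow gearbox housing and leave it there. Then pick up the metal square by its upright leg and press it into the clean corner between the bracket's upright and the machined deck, until the underside of its foot lies flat on the deck and its back is flush against the upright, near the middle of the upright's width. Finish while still gripping it there, pressing it firmly both down and against the bracket, and do not disturb the jar, the socket or the wrench.

Things in the scene. Friction and masses are not known exactly. Their poses are not given: they have to be found in the camera images.
- housing: Yellow gearbox housing fixed to the bench, 210 x 250 mm, 50 mm high; origin under its centre, on the bench. It carries the deck and the bracket, which share its axes. z up; y points from the clean corner's side, where the square goes, to the side of the bracket's foot with the pin hole.
- deck: Grey machined steel deck, 190 (x) x 230 (y) x 20 mm, rigid on the housing; its top is 70 mm above the bench. Origin under its centre.
- bracket: Blue L-shaped bracket, rigid on the deck, 90 mm wide along x. Its upright is a plate 12 mm thick (local y from 0 to 12 mm) that rises 70 mm above the deck (to 140 mm above the bench); its foot is 12 mm thick (top 82 mm above the bench) and runs from the upright to local y = 110 mm. Origin on the deck at the front face of the upright, which faces local -y.
- hole (a point): Mouth of the pin hole in the bracket's foot: centre, on the top face of the foot, 82 mm above the bench and 75 mm from the upright's front face. Vertical hole, 12.5 mm diameter, 32 mm deep (through foot and deck).
- corner (a point): Middle of the clean inner corner line, where the front face of the bracket's upright meets the deck top. x runs along the corner, y points into the upright, z up. The deck is free for about 110 mm towards -y.
- pin_block: Green plastic block 64 x 64 x 35 mm fixed to the bench, with a vertical 13 mm hole 31 mm deep at its centre in which the pin stands. Origin under its centre.
- pin: Locating pin, loose, about 70 g: steel shank 10 mm in diameter and 28 mm long with a chamfered end, and a red cylindrical head 24 mm in diameter and 54 mm high whose shoulder rests on the block at the start and on the bracket's foot when home. Origin at the shank's end, z up along the pin.
- pin_grip (a point): Centre of the pin's red head, 27 mm above its shoulder and 55 mm above the shank's end.
- pin_tip (a point): Shank end of the pin, on its axis, 28 mm below the head's shoulder.
- square: Metal square, loose, 0.28 to 0.42 kg, standing on its foot on the bench. Foot 26 (x) x 110 (y) x 12 mm high; upright leg 10 mm thick (x) and 30 mm deep (y), at the +y end of the foot, rising to 120 mm above the underside. The leg's +y face is flush with the foot's +y end: together they are its back. Origin at the centre of the underside; z up; y points along the foot towards the back.
- square_grip (a point): On the upright leg's centre line, 80 mm above the underside and 15 mm from the back: a good place to grip across the 10 mm thickness (along the square's x).
- square_corner (a point): Middle of the square's outer lower edge, where underside and back meet; same axes as square. It comes to corner, with x, y and z axes alike, when the square is home (anywhere within 25 mm along the corner will do). Pressing needs about 10 N each way; the weight alone is not enough.
- grease_jar: Bystander: loose grease jar, 64 mm diameter, 85 mm high, orange cap. Origin under its centre.
- socket: Bystander: loose dark steel wrench socket, 42 mm diameter, 62 mm high, standing. Origin under its centre.
- wrench: Bystander: loose steel wrench, 170 mm long, lying on the bench. Origin at its middle, x along it.

How it is judged:
By the outcome, as a careful person would: the job done as asked, in the order asked, and still so for the second after the job is handed in, while the arm keeps its last pose, push and grip.
It also fails if it takes over 72 s, if anything falls off the work surface, if the arm or the gripper's body presses on something with over 40 N, if the wrist force passes 120 N, or if a joint passes its speed limit or range.

### The arm

A 6-joint arm with a two-finger parallel gripper is mounted at the origin on the work surface. World frame = base frame: x ahead of the robot, y to its left, z up, the work surface at z = 0. Lengths are in m, angles in rad, forces in N, time in s.
With the tool pointing down it reaches from about 0.425 to 0.95 m from the base axis. Payload 3.5 kg.
Tool frame: the origin (TCP) lies at the very end of the fingers, on their centre line; the grasp point (between the pads) lies 19 mm behind it; z points along the fingers, y is the direction in which the jaws open and shut (so a half turn about z gives the same grasp; the last joint's range is limited). The gripper opens to 85 mm and grips with 20 to 120 N. Pads are 22 mm wide; open, the fingers measure 114 mm over their backs; the gripper's body (76 mm by 85 mm) begins 54 mm behind the grasp point. The pads swing forward as they close: fully open they stand 13 mm farther back than shut.
Start: joints at [1.011, 0.286, 1.577, -0, 1.279, -0.15], TCP at [0.269, 0.619, 0.193] pointing down, gripper open.
Joint ranges: [-2.77, 2.77], [-0.9, 2.22], [0.21, 2.48], [-1.53, 4.67], [0.24, 2.81], [-2.84, 2.84]. Speed limits (rad/s): [2.79, 2.79, 3.14, 3.14, 3.14, 3.14].

### API

Orientations are given as a unit quaternion [x, y, z, w].
In Python, from plant import get_state, vision, ctrl, cut_out gives the robot as it stands.
- The arm moves only by the tool jog_arm, never from a script. Its argument "commands" is text: rows parted by semicolons, each of 6 numbers parted by spaces: the shift along the world's x, y, z in m, then the turn, a rotation vector about the world's x, y, z in rad. A call has 1 to 20 rows; each row is the pose to reach, as a shift and turn from the pose commanded when the call began; what a row does not reach only later rows make up. A row lasts 1/8 s, in which the tool goes at most 62.5 mm and 10.7 degrees, less where a joint would pass 70% of its speed; a pose out of reach is approached as far as the arm can. A call with a gripper value outside its range is refused whole. "gripper" is the opening in per cent of the stroke, from 0 (shut) to 100 (fully open), set as the call begins (left out, the last holds). The fingers move at their own pace and stop on an object; "grip_force" is the grip in N (left out, the last holds). Time passes only in rows, so rows that repeat a pose let the fingers close. It gives the time, the measured TCP pose, the force and the opening at its end, in the units of the state.
- get_state(): the state, without advancing time (a new reading comes with each control period).
- vision.read_camera(name): name is "scene" or "top" or "wrist"; returns a dict with "frame" (480x640x3 uint8, red, green, blue), "z_map" (480x640 float32, m along the optical axis (not along the pixel's ray), 0 where there is no reading), "fx", "fy", "cx", "cy" (pixels), "D" ([k1, k2, p1, p2, k3] as OpenCV has them; the pictures are not rectified), "R" (3x3) and "t" (3): a world point X has camera coordinates R X + t. Camera axes: x right, y down, z forward; pixel columns grow to the right and rows downward; lengths in m; the calibration is good to about 2 mm. A picture is of the moment at which its call begins.
- ctrl.sign_off(): hands the job in, once; it reports no verdict.
Trained networks look in the newest picture that a camera, given by its name, has taken for a name from the list of things; names that differ only in an ending like _2 or _b are one class to them, and where a whole thing is asked for, a point or a joint stands for the part that bears it (a point fixed in the world has none). Each returns a list of dicts, best first, with "conf" (0 to 1); they miss things now and then, are a little off and sometimes report something else, mostly with a low value. They report only what shows in the picture. A call takes as long as a camera call.
- cut_out(camera, query): "pixels" (480x640 bool, what is visible of it) and "box" ([centre column, centre row, width, height] in pixels, round what is visible of it).
The state is a dict: "time": time; "qpos": joint angles; "dq": joint speeds; "joint_efforts": joint torques, N m; "eef_pos": TCP position; "tcp_rot": TCP orientation; "contact_force": force on the tool from outside, world axes, zero at the start; "wrist_torque": the same for the moment, N m; "opening": opening from 0.0 (shut) to 1.0 (fully open).
Only numpy, scipy, OpenCV 4.12 (cv2) and the standard library are available. Lean on these libraries where they do the work, as an engineer would, in place of code of your own. Each camera call takes 0.05 s, during which the arm holds its last target.

## Working session

There is one attempt and no reset: what is moved stays moved. The work goes in short steps, Python scripts to look and compute and a tool call to move; the robot and the scene stay as the last step left them, time stands still between calls to the robot, and variables do not carry over. Pictures are saved under pics/ and viewed, and the job is handed in when it is done.

Besides the shell and the picture viewer there is one more tool, called by a JSON object that holds its "method" and its "body", one argument or row to a line. jog_arm: Moves the arm, as the interface text tells. Its arguments: {"type":"object","properties":{"commands":{"type":"string"},"gripper":{"type":"number"},"grip_force":{"type":"number"}},"required":["commands"]}

```bash
ls; mkdir -p pics; python3 - <<'E'
from plant import get_state, vision, ctrl, cut_out
import cv2,pickle
s=get_state();print(s)
for n in ["scene","top","wrist"]:
    d=vision.read_camera(n); pickle.dump(d,open(f"pics/{n}0.pkl","wb"))
    cv2.imwrite(f"pics/{n}0.png",d["frame"][:,:,::-1])
    print(n,d["fx"],d["fy"],d["cx"],d["cy"],d["D"],d["R"],d["t"])
print(get_state()["time"])
E
```

```text
pics
{'time': 0.0, 'qpos': array([ 1.01101432e+00,  2.87167783e-01,  1.57824171e+00,  1.51651543e-05,
        1.27861107e+00, -1.50025232e-01]), 'dq': array([-0.00064694,  0.00115287, -0.00091786, -0.00177173, -0.00254324,
       -0.00077645]), 'joint_efforts': array([ 4.92517793e-04, -4.05975151e+01, -2.92631328e+01, -1.26004193e-04,
        5.79469561e-03, -1.78698400e-05]), 'eef_pos': array([0.2684768 , 0.6184608 , 0.19141086]), 'tcp_rot': array([ 2.03450087e-01,  9.79084566e-01, -1.13577838e-03, -4.28655326e-04]), 'contact_force': array([ 0.55279705,  0.21635768, -0.87610055]), 'wrist_torque': array([-0.01240046,  0.00910808, -0.00541748]), 'opening': 0.9987293883613241}
scene 449.95292082691935 449.95292082691935 327.59533834300566 233.58638628338275 [0.03158594 0.         0.         0.         0.        ] [[-0.65972627  0.751459   -0.00840342]
 [ 0.62306046  0.54068109 -0.5652076 ]
 [-0.42018677 -0.37811814 -0.82490591]] [ 0.38777092 -0.32450704  1.22194653]
top 492.8593773169411 492.8593773169411 325.533061304408 235.53646066855856 [-0.09399643  0.          0.          0.          0.        ] [[ 1.84594746e-02 -9.99829239e-01  8.60271335e-04]
 [-9.80440473e-01 -1.82701197e-02 -1.95966023e-01]
 [ 1.95948277e-01  2.77398498e-03 -9.80610309e-01]] [0.02573141 0.59237593 1.13436198]
wrist 366.2732356409535 366.2732356409535 317.32552328790774 241.8280375567626 [-0.03524931  0.          0.          0.          0.        ] [[ 0.3993794   0.91678461 -0.00143783]
 [ 0.88032634 -0.38305823  0.27980695]
 [ 0.25597193 -0.11301489 -0.96005521]] [-0.67290636 -0.03566152  0.38030381]
0.15
```

View pics/scene0.png

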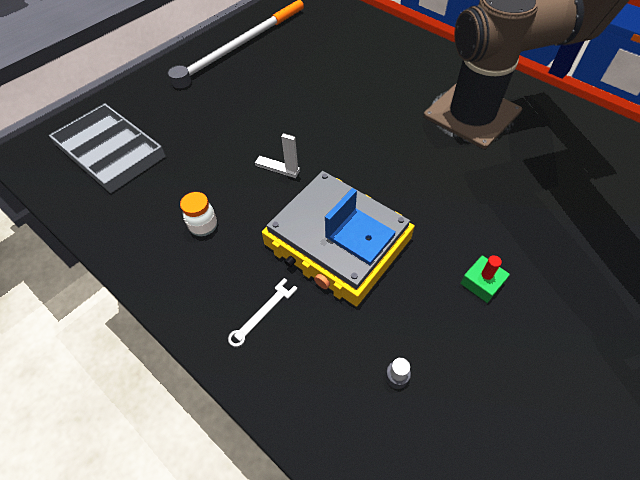

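View pics/top0.png

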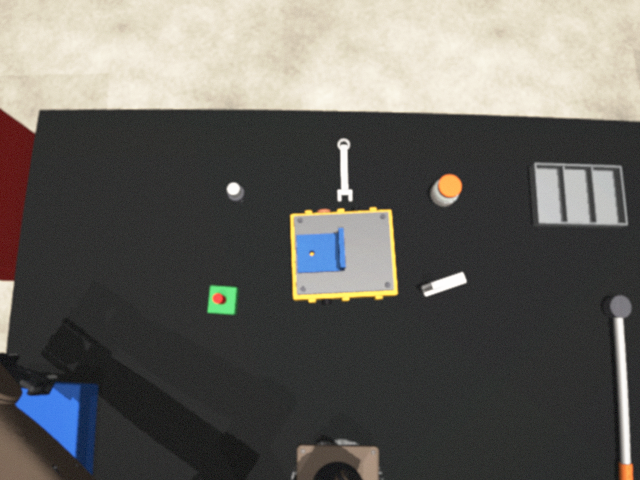

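View pics/wrist0.png

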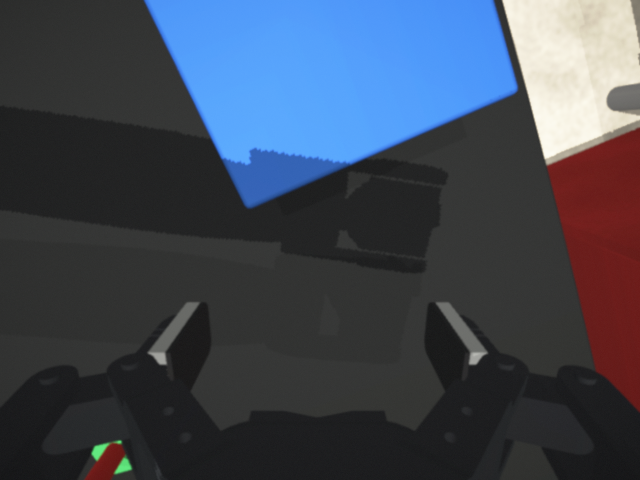

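Scene: housing at about (340,235) with the blue bracket and its hole at (368,238). The pin in its green block is at (490,270), the square at (283,160), the jar at (198,215), the socket at (399,372) and the wrench at (262,315). Next I'll measure them.

```bash
cat > h.py <<'E'
from plant import get_state, vision, ctrl, cut_out
import cv2,numpy as np
from scipy.spatial.transform import Rotation as Ro
def cam(n,save=None):
    d=vision.read_camera(n)
    if save: cv2.imwrite(f"pics/{save}.png",d["frame"][:,:,::-1])
    return d
def K(d): return np.array([[d["fx"],0,d["cx"]],[0,d["fy"],d["cy"]],[0,0,1.]])
def rays(d,uv):
    p=cv2.undistortPoints(np.float64(uv).reshape(-1,1,2),K(d),np.array(d["D"])).reshape(-1,2)
    return np.c_[p,np.ones(len(p))]
def world(d,uv,z): return (rays(d,uv)*np.asarray(z).reshape(-1,1)-d["t"])@d["R"]
def onplane(d,uv,h):
    r=rays(d,uv)@d["R"]; c=-d["R"].T@d["t"]
    return c+r*((h-c[2])/r[:,2])[:,None]
def proj(d,X):
    return cv2.projectPoints(np.float64(X).reshape(-1,1,3),cv2.Rodrigues(d["R"])[0],d["t"],K(d),np.array(d["D"]))[0].reshape(-1,2)
def cloud(d,m):
    v,u=np.nonzero(m&(d["z_map"]>0)); return world(d,np.c_[u,v],d["z_map"][v,u])
E
python3 - <<'E'
from h import *
for n in ["scene","top"]:
    d=cam(n)
    for q in ["housing","deck","bracket","pin_block","pin","square","grease_jar","socket","wrench"]:
        r=cut_out(n,q)
        for o in r[:2]:
            P=cloud(d,o["pixels"])
            if len(P)<5: continue
            zt=np.percentile(P[:,2],97)
            T=P[abs(P[:,2]-zt)<.005]
            rc=cv2.minAreaRect(np.float32(T[:,:2]*1000))
            print(n,q,round(o["conf"],2),np.round(o["box"]),"ztop %.3f"%zt,len(T),"mean",np.round(T.mean(0),4),"rect",np.round(rc[0],1),np.round(rc[1],1),round(rc[2],1))
E
```

```text
scene housing 0.95 [338. 240. 155. 134.] ztop 0.127 97 mean [0.557  0.0079 0.1273] rect [550.7   7.7] [10.2 90.9] 88.6
scene deck 0.72 [338. 230. 143. 119.] ztop 0.074 5317 mean [ 0.563  -0.0146  0.071 ] rect [550.7  -3.7] [192.1 231.3] 3.8
scene deck 0.53 [199. 215.  35.  44.] ztop 0.088 427 mean [ 0.7179 -0.2583  0.0857] rect [ 718.6 -259.2] [54.  55.4] 33.0
scene bracket 0.81 [358. 228.  73.  78.] ztop 0.141 265 mean [0.5528 0.0037 0.1403] rect [550.5   2.2] [91.4 14.4] 3.4
scene bracket 0.71 [199. 214.  33.  45.] ztop 0.088 439 mean [ 0.7173 -0.2587  0.0857] rect [ 716.7 -259.9] [54.5 56.9] 15.6
scene pin_block 0.58 [486. 278.  47.  47.] ztop 0.039 684 mean [0.4389 0.2882 0.0361] rect [433.8 287.6] [63.3 65.2] 87.6
scene pin 0.7 [492. 266.  22.  23.] ztop 0.091 106 mean [0.4353 0.2883 0.0896] rect [435.  287.7] [22.6 20.7] 27.0
scene pin 0.35 [200. 214.  36.  47.] ztop 0.088 426 mean [ 0.7175 -0.258   0.0857] rect [ 717.2 -259.1] [55.5 54. ] 26.7
scene square 0.72 [277. 156.  47.  46.] ztop 0.120 63 mean [ 0.473  -0.2171  0.1198] rect [ 472.5 -218.1] [11.7 28.9] 18.9
scene grease
[... 1133 characters left out ...]
0.94 [224. 300.  26.  29.] ztop 0.039 319 mean [0.4333 0.281  0.036 ] rect [433.  284.5] [63.2 61.9] 0.0
top pin 0.67 [220. 300.  10.  13.] ztop 0.092 70 mean [0.4332 0.2837 0.0893] rect [432.6 283.8] [21.  21.3] 1.3
top square 0.88 [446. 284.  42.  21.] ztop 0.122 57 mean [ 0.4708 -0.2206  0.12  ] rect [ 471.  -221.1] [ 9.3 30.2] 18.9
top grease_jar 0.67 [446. 190.  30.  29.] ztop 0.089 259 mean [ 0.7166 -0.2631  0.0862] rect [ 715.7 -260.4] [54.5 50.9] 65.0
top socket 0.49 [235. 194.  20.  15.] ztop 0.065 83 mean [0.7054 0.2686 0.0627] rect [705.4 268.3] [28.  24.1] 87.7
top wrench 0.57 [344. 171.  18.  62.] ztop 0.012 258 mean [ 0.7708 -0.0078  0.009 ] rect [778.4  -7.8] [167.9  36. ] 0.7
```

{"method": "jog_arm", "body": {
  "commands": "0.165 -0.333 0.03 0 0 -1.093;0.165 -0.333 0.03 0 0 -1.093;0.165 -0.333 0.03 0 0 -1.093;0.165 -0.333 0.03 0 0 -1.093;0.165 -0.333 0.03 0 0 -1.093;0.165 -0.333 0.03 0 0 -1.093;0.165 -0.333 0.03 0 0 -1.093;0.165 -0.333 0.03 0 0 -1.093;0.165 -0.333 0.03 0 0 -1.093",
  "gripper": 100
}}

```text
time: 2.28
eef_pos: [0.4332, 0.2871, 0.2226]
tcp_rot: [0.682, 0.731, -0.0, -0.0]
contact_force: [-0.7, -0.1, 1.0]
opening: 1.001
```

```bash
python3 - <<'E'
from h import *
s=get_state();print(s["time"],s["eef_pos"],s["tcp_rot"],s["contact_force"])
d=cam("wrist","w1")
for q in ["pin","pin_block"]:
    for o in cut_out("wrist",q)[:2]:
        P=cloud(d,o["pixels"]); zt=np.percentile(P[:,2],90)
        T=P[abs(P[:,2]-zt)<.004]
        print(q,o["conf"],np.round(o["box"]),zt,T.mean(0),[np.round(x,1) for x in cv2.minAreaRect(np.float32(T[:,:2]*1000))])
        np.save("pics/m_%s.npy"%q,o["pixels"])
E
```

```text
2.275 [0.4332179  0.28708555 0.22259804] [ 6.81857684e-01  7.31484814e-01 -1.62541383e-04 -1.97507537e-04] [-0.67617981 -0.10823913  1.0133418 ]
pin 0.76 [318. 215.  31.  38.] 0.09107854514509439 [0.43307477 0.28660168 0.09025158] [array([433.2, 286.4]), array([22.9, 22.7]), np.float64(46.6)]
pin 0.59 [405. 408.  77.  42.] 0.08407968903739582 [0.53708821 0.08948454 0.08321577] [array([538.3,  81.4]), array([80.7, 48.1]), np.float64(3.2)]
pin_block 0.62 [321. 207.  72.  74.] 0.0373003074507291 [0.4330838  0.28912085 0.03631984] [array([433.2, 286.1]), array([64.5, 64.2]), np.float64(87.5)]
```

View pics/w1.png

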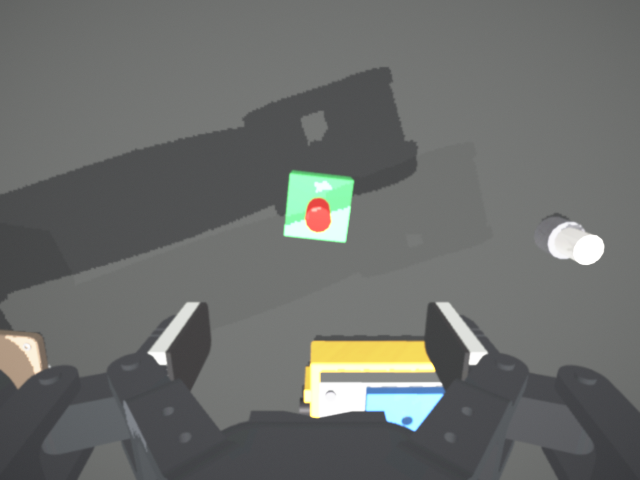

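The wrist view shows the pin head at (318,215), level with the midline between the fingers. Its measured centre is (0.433, 0.286), so I go down and grip.

{"method": "jog_arm", "body": {
  "commands": "0 -0.0006 -0.06 0 0 0;0 -0.0006 -0.12 0 0 0;0 -0.0006 -0.16 0 0 0;0 -0.0006 -0.176 0 0 0;0 -0.0006 -0.176 0 0 0;0 -0.0006 -0.176 0 0 0"
}}

```text
time: 3.18
eef_pos: [0.4356, 0.2864, 0.049]
tcp_rot: [0.683, 0.731, 0.002, 0.001]
contact_force: [0.8, 0.0, 0.5]
opening: 0.998
```

{"method": "jog_arm", "body": {
  "commands": "0 0 0 0 0 0;0 0 0 0 0 0;0 0 0 0 0 0;0 0 0 0 0 0;0 0 0 0 0 0;0 0 0 0 0 0;0 0 0 0 0 0;0 0 0 0 0 0",
  "gripper": 0,
  "grip_force": 60
}}

```text
time: 4.18
eef_pos: [0.4343, 0.2857, 0.0475]
tcp_rot: [0.683, 0.731, 0.0, 0.0]
contact_force: [-1.7, -0.1, 5.8]
opening: 0.223
```

{"method": "jog_arm", "body": {
  "commands": "0 0 0.03 0 0 0;0 0 0.08 0 0 0;0 0 0.14 0 0 0;0 0 0.15 0 0 0;0.05 -0.06 0.15 0 0 0;0.09 -0.11 0.15 0 0 0;0.09 -0.11 0.15 0 0 0;0.09 -0.11 0.15 0 0 0;0.09 -0.11 0.15 0 0 0"
}}

```text
time: 5.3
eef_pos: [0.5227, 0.1765, 0.1958]
tcp_rot: [0.682, 0.731, -0.001, -0.001]
contact_force: [-0.7, -0.1, -0.8]
opening: 0.222
```

```bash
python3 - <<'E'
from h import *
s=get_state();print(s["time"],s["eef_pos"],s["tcp_rot"],s["contact_force"],s["opening"])
d=cam("wrist","w2");e=cam("scene","s2");f=cam("top","t2")
for n in ["wrist","scene","top"]:
    for q in ["pin","bracket"]:
        for o in cut_out(n,q)[:2]:
            print(n,q,o["conf"],np.round(o["box"]))
E
```

```text
5.3 [0.52269932 0.17645491 0.19581382] [ 6.82303310e-01  7.31068447e-01 -6.09357178e-04 -8.65198144e-04] [-0.73202642 -0.11106377 -0.78647311] 0.22216466430612655
wrist pin 0.93 [317. 289.  52.  90.]
wrist bracket 0.8 [335. 359. 104. 123.]
wrist bracket 0.54 [334. 347. 207. 122.]
scene pin 0.54 [432. 225.  26.  33.]
scene bracket 0.82 [360. 226.  72.  79.]
top bracket 0.43 [342. 252. 104.  90.]
```

View pics/w2.png

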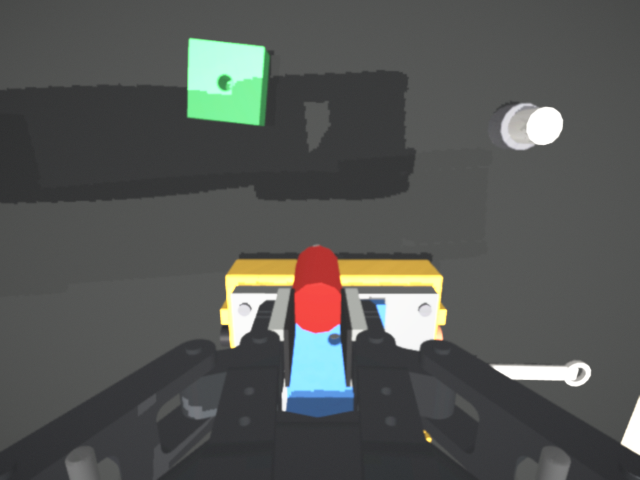

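View pics/s2.png

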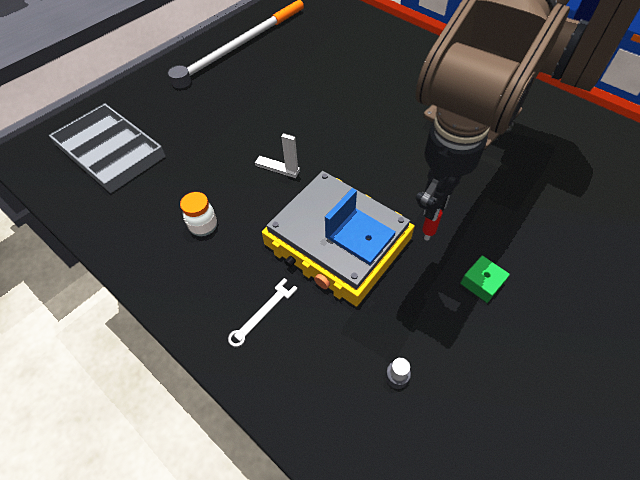

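The pin is held; the hole shows at about (334,339) in the wrist view, right beside the head. Next I'll measure both.

```bash
python3 - <<'E'
from h import *
s=get_state();tcp=s["eef_pos"]
d=cam("wrist"); f=d["frame"]
def refine(d,u,v,r=9):
    f=d["frame"].astype(float); y,x=np.mgrid[v-r:v+r+1,u-r:u+r+1]; g=f[v-r:v+r+1,u-r:u+r+1,2]
    t=(g.min()+np.median(g))/2; m=g<t
    n,l,st,c=cv2.connectedComponentsWithStats(m.astype(np.uint8))
    k=1+np.argmax(st[1:,4]); return c[k]+[u-r,v-r],st[k]
uv,st=refine(d,334,339); print("hole px",uv,st,onplane(d,[uv],.082))
red=(f[:,:,0]>120)&(f[:,:,1]<60)&(f[:,:,2]<60)
P=cloud(d,red);print(len(P),"zmax",np.percentile(P[:,2],[50,90,99])); 
zt=np.percentile(P[:,2],95)
T=P[abs(P[:,2]-zt)<.004]; print("head top",T.mean(0),[np.round(x,1) for x in cv2.minAreaRect(np.float32(T[:,:2]*1000))],"tcp",tcp)
e=cam("scene"); cv2.imwrite("pics/s2z.png",cv2.resize(e["frame"][180:270,320:470,::-1],None,fx=5,fy=5,interpolation=cv2.INTER_CUBIC))
uv,st=refine(e,368,238,7); print("scene hole",uv,st,onplane(e,[uv],.082))
g=cam("top"); cv2.imwrite("pics/w2z.png",cv2.resize(d["frame"][230:360,240:400,::-1],None,fx=5,fy=4.5,interpolation=cv2.INTER_CUBIC))
P=cloud(e,cut_out("scene","bracket")[0]["pixels"])
E
```

```text
hole px [342.19565217 337.65217391] [16  0  3 19 46] [[0.55315156 0.06955416 0.082     ]]
1498 zmax [0.22000987 0.23657175 0.24351616]
head top [0.52234795 0.18597984 0.23724601] [array([522.7, 179.2]), array([19.4, 18.4]), np.float64(3.5)] tcp [0.52376621 0.17583495 0.19695816]
scene hole [368.13636364 237.40909091] [ 5  4  6  5 22] [[0.5454702  0.07143066 0.082     ]]
```

View pics/s2z.png

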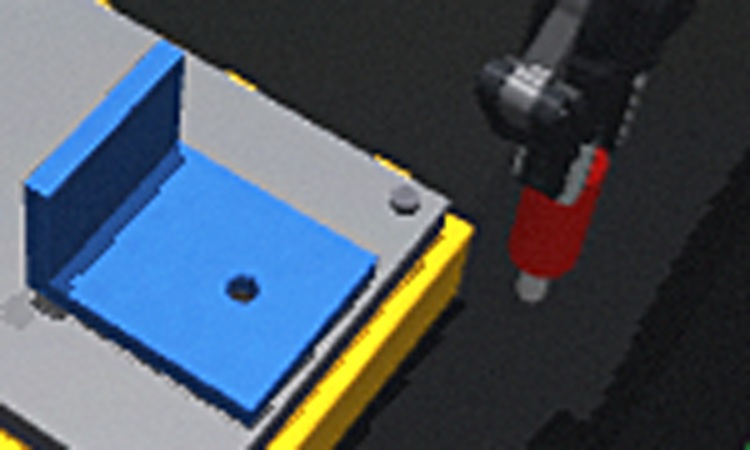

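View pics/w2z.png

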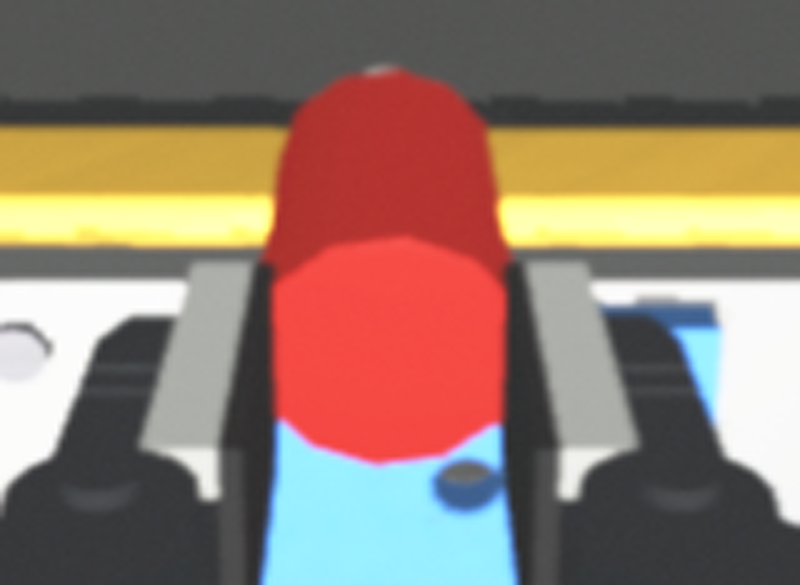

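```bash
python3 - <<'E'
from h import *
s=get_state();tcp=s["eef_pos"];print(s["time"],tcp)
d=cam("wrist"); e=cam("scene")
print("hole w",onplane(d,[[333.4,337.8]],.082)); zt=tcp[2]+.0415
print("headtop w",onplane(d,[[317.9,307.8]],zt))
P=np.array([tcp[0],tcp[1],zt]); print(proj(d,P))
for dx in (0,):
  tip=tcp+[0,0,-.0405]
  print("tip scene",proj(e,tip),"shoulder",proj(e,tip+[0,0,.028]),proj(e,tip+[0,0,.055]), "inv",onplane(e,[[426.4,237.0]],tip[2]))
f=e["frame"]
cv2.imwrite("pics/s3z.png",cv2.resize(f[210:250,405:455,::-1],None,fx=14,fy=14,interpolation=cv2.INTER_CUBIC))
E
```

```text
5.95 [0.52390772 0.17552663 0.19684938]
hole w [[0.5451515  0.06859214 0.082     ]]
headtop w [[0.52334577 0.17550221 0.23834938]]
[[319.22687313 307.82791461]]
tip scene [[424.10283718 238.30956238]] shoulder [[426.82109801 229.34519025]] [[429.60185766 220.1837908 ]] inv [[0.51887293 0.17701468 0.15634938]]
```

View pics/s3z.png

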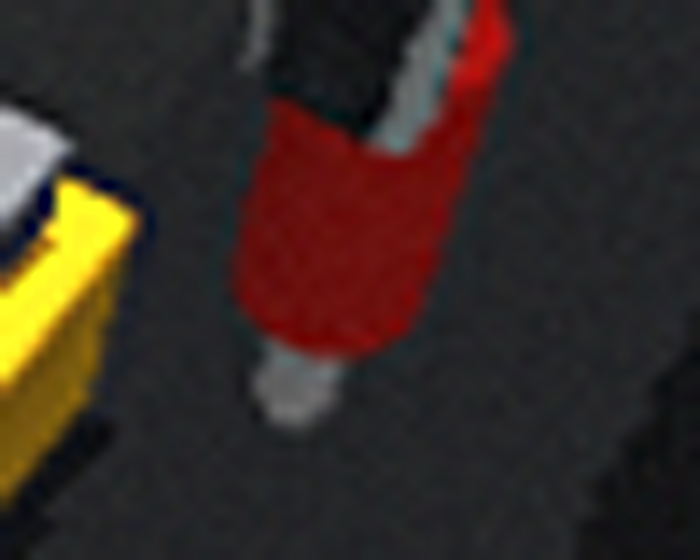

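{"method": "jog_arm", "body": {
  "commands": "0.01 -0.05 0 0 0 0;0.0225 -0.1 0 0 0 0;0.0225 -0.107 0 0 0 0;0.0225 -0.107 -0.03 0 0 0;0.0225 -0.107 -0.06 0 0 0;0.0225 -0.107 -0.066 0 0 0;0.0225 -0.107 -0.066 0 0 0;0.0225 -0.107 -0.066 0 0 0"
}}

```text
time: 7.05
eef_pos: [0.5475, 0.0687, 0.1326]
tcp_rot: [0.683, 0.731, 0.001, 0.001]
contact_force: [0.3, 0.3, -0.5]
opening: 0.217
```

```bash
python3 - <<'E'
from h import *
s=get_state();print(s["time"],s["eef_pos"],s["tcp_rot"],s["contact_force"],s["opening"])
d=cam("wrist","w4");e=cam("scene","s4")
cv2.imwrite("pics/s4z.png",cv2.resize(e["frame"][190:260,320:420,::-1],None,fx=8,fy=8,interpolation=cv2.INTER_CUBIC))
tip=s["eef_pos"]-[0,0,.0405]; print(proj(e,tip),proj(e,[.5455,.0714,.082]))
E
```

```text
7.05 [0.54751248 0.06873582 0.13255399] [0.6825192  0.73086621 0.00096246 0.00109253] [ 0.32723174  0.33498452 -0.49106643] 0.21720162076531693
[[366.75787489 234.47687829]] [[368.11499695 237.41009019]]
```

View pics/w4.png

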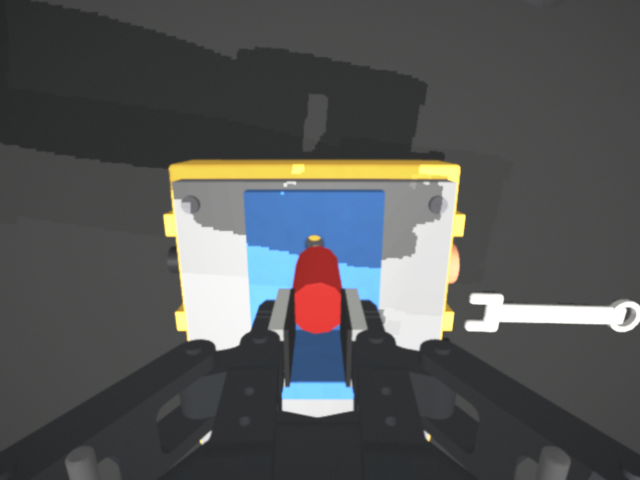

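View pics/s4z.png

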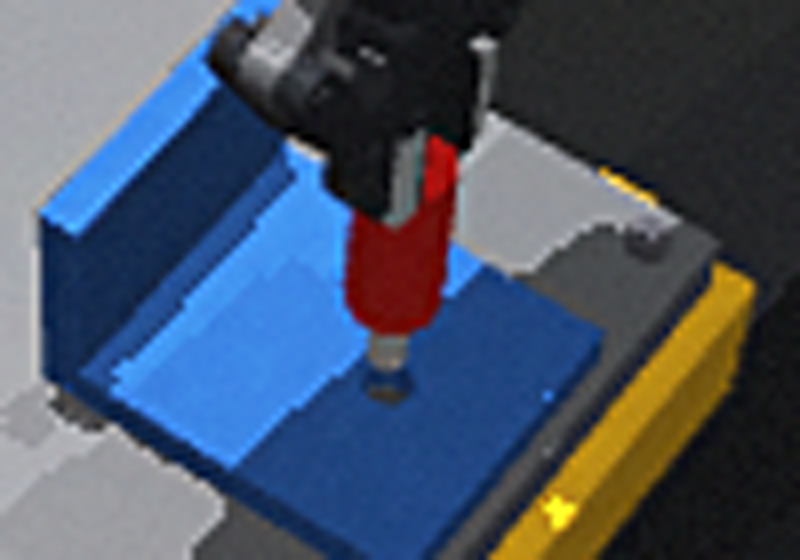

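```bash
python3 - <<'E'
from h import *
s=get_state();tcp=s["eef_pos"];print(tcp,s["tcp_rot"])
d=cam("wrist")
z=cv2.resize(d["frame"][220:340,260:380,::-1],None,fx=5,fy=5,interpolation=cv2.INTER_CUBIC);cv2.imwrite("pics/w5z.png",z)
zt=tcp[2]+.0415
print("headtop",onplane(d,[[317.5,308]],zt),"hole",onplane(d,[[315,241]],.082))
tip=np.array([tcp[0],tcp[1],tcp[2]-.0405])
print("proj tip",proj(d,tip),"hole under tcp",proj(d,[tcp[0],tcp[1],.082]),proj(d,[tcp[0],tcp[1],zt]))
E
```

```text
[0.54739186 0.06860841 0.13240206] [0.68258669 0.73080338 0.00087797 0.00102899]
headtop [[0.54654852 0.06851748 0.17390206]] hole [[0.54503289 0.07143247 0.082     ]]
proj tip [[318.3545783  249.78205799]] hole under tcp [[318.26625416 245.30177592]] [[319.49994846 307.92393472]]
```

View pics/w5z.png

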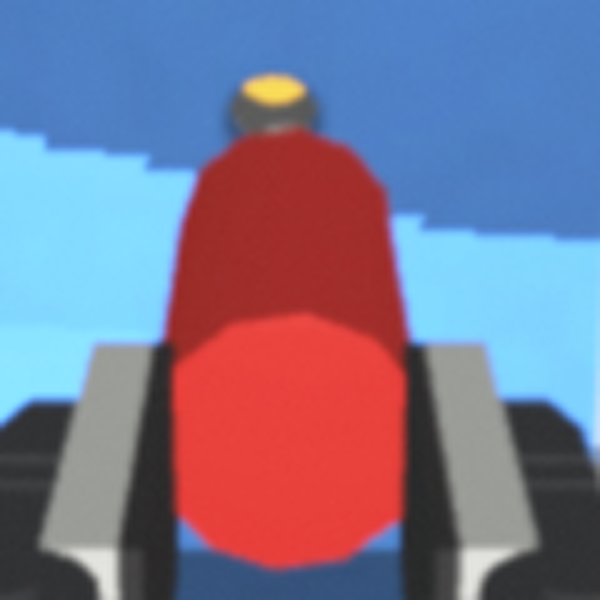

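Both views agree: the pin has to shift by about (-1.4, +1.8) mm. In the wrist zoom the hole centre is at column 274 and the shank at 283. I'll shift it and start the descent.

{"method": "jog_arm", "body": {
  "commands": "-0.0014 0.0018 0 0 0 0;-0.0014 0.0018 -0.006 0 0 0;-0.0014 0.0018 -0.010 0 0 0;-0.0014 0.0018 -0.013 0 0 0;-0.0014 0.0018 -0.016 0 0 0;-0.0014 0.0018 -0.016 0 0 0;-0.0014 0.0018 -0.016 0 0 0"
}}

```text
time: 8.07
eef_pos: [0.5451, 0.0703, 0.1149]
tcp_rot: [0.683, 0.731, 0.0, 0.0]
contact_force: [-0.1, 0.9, -0.7]
opening: 0.224
```

{"method": "jog_arm", "body": {
  "commands": "0 0 -0.005 0 0 0;0 0 -0.010 0 0 0;0 0 -0.014 0 0 0;0 0 -0.018 0 0 0;0 0 -0.020 0 0 0;0 0 -0.022 0 0 0;0 0 -0.022 0 0 0;0 0 -0.022 0 0 0"
}}

```text
time: 9.07
eef_pos: [0.5454, 0.0702, 0.0946]
tcp_rot: [0.683, 0.731, -0.0, 0.0]
contact_force: [-3.0, -0.6, 6.2]
opening: 0.223
```

```bash
python3 - <<'E'
from h import *
s=get_state();print(s["time"],s["eef_pos"],s["tcp_rot"],s["contact_force"],s["opening"])
e=cam("scene");d=cam("wrist","w6")
cv2.imwrite("pics/s6z.png",cv2.resize(e["frame"][190:260,320:420,::-1],None,fx=8,fy=8,interpolation=cv2.INTER_CUBIC))
E
```

```text
9.075 [0.54535371 0.0702337  0.09457561] [ 6.82586561e-01  7.30804730e-01 -2.77565117e-05  1.80485727e-04] [-3.00118813 -0.63166291  6.23773861] 0.22287108828975025
```

View pics/s6z.png

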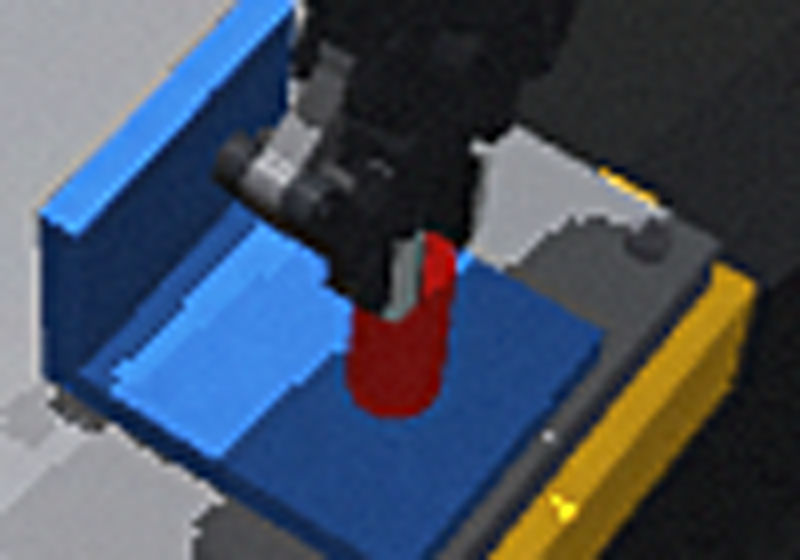

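{"method": "jog_arm", "body": {
  "commands": "0 0 -0.001 0 0 0;0 0 -0.0015 0 0 0;0 0 -0.0015 0 0 0"
}}

```text
time: 9.55
eef_pos: [0.5456, 0.0702, 0.0945]
tcp_rot: [0.683, 0.731, -0.0, 0.0]
contact_force: [-4.9, 0.3, 11.3]
opening: 0.223
```

{"method": "jog_arm", "body": {
  "commands": "0 0 0.001 0 0 0;0 0 0.001 0 0 0;0 0 0.001 0 0 0;0 0 0.001 0 0 0;0 0 0.001 0 0 0;0 0 0.001 0 0 0",
  "gripper": 70
}}

```text
time: 10.3
eef_pos: [0.545, 0.0703, 0.0922]
tcp_rot: [0.683, 0.731, -0.0, -0.0]
contact_force: [-0.2, -0.2, -0.3]
opening: 0.699
```

{"method": "jog_arm", "body": {
  "commands": "0 0 0.03 0 0 0;0 0 0.09 0 0 0;0 0 0.15 0 0 0;0 0 0.20 0 0 0;-0.0735 -0.29 0.2 0 0 0.262;-0.0735 -0.29 0.2 0 0 0.262;-0.0735 -0.29 0.2 0 0 0.262;-0.0735 -0.29 0.2 0 0 0.262;-0.0735 -0.29 0.2 0 0 0.262;-0.0735 -0.29 0.2 0 0 0.262;-0.0735 -0.29 0.2 0 0 0.262;-0.0735 -0.29 0.2 0 0 0.262"
}}

```text
time: 11.8
eef_pos: [0.4719, -0.2184, 0.2924]
tcp_rot: [0.581, 0.814, 0.0, -0.0]
contact_force: [0.3, -1.1, -0.1]
opening: 0.702
```

```bash
python3 - <<'E'
from h import *
s=get_state();print(s["time"],s["eef_pos"],s["tcp_rot"],s["contact_force"],s["opening"])
e=cam("scene","s7");d=cam("wrist","w7");t=cam("top")
for n,c in (("scene",e),("wrist",d),("top",t)):
  for q in ["pin","square"]:
    for o in cut_out(n,q)[:1]:
        P=cloud(c,o["pixels"])
        if len(P)<5: continue
        zt=np.percentile(P[:,2],97)
        T=P[abs(P[:,2]-zt)<.004]
        print(n,q,o["conf"],np.round(o["box"]),zt,T.mean(0),[np.round(x,1) for x in cv2.minAreaRect(np.float32(T[:,:2]*1000))])
E
```

```text
11.8 [ 0.47191773 -0.21836958  0.29235874] [ 5.80551713e-01  8.14223362e-01  1.55428271e-04 -1.55582422e-05] [ 0.33235665 -1.1441927  -0.11877135] 0.701564070869585
scene pin 0.75 [370. 227.  18.  29.] 0.13823355257888578 [0.54627275 0.07285198 0.136744  ] [array([545.9,  72.9]), array([23. , 20.7]), np.float64(38.9)]
scene square 0.58 [276. 157.  48.  48.] 0.12036659359319735 [ 0.47303438 -0.21790609  0.12010068] [array([ 472. , -218.6]), array([12.4, 31.6]), np.float64(17.2)]
wrist square 0.93 [318. 222.  22.  87.] 0.12209565322028726 [ 0.4706042 -0.2200335  0.12132  ] [array([ 470.5, -220.5]), array([ 9.8, 30.1]), np.float64(19.2)]
top square 0.67 [431. 289.  15.  12.] 0.12095827694392412 [ 0.46857029 -0.20988196  0.12025339] [array([ 470.6, -211.4]), array([ 6.3, 15.1]), np.float64(43.8)]
```

View pics/w7.png

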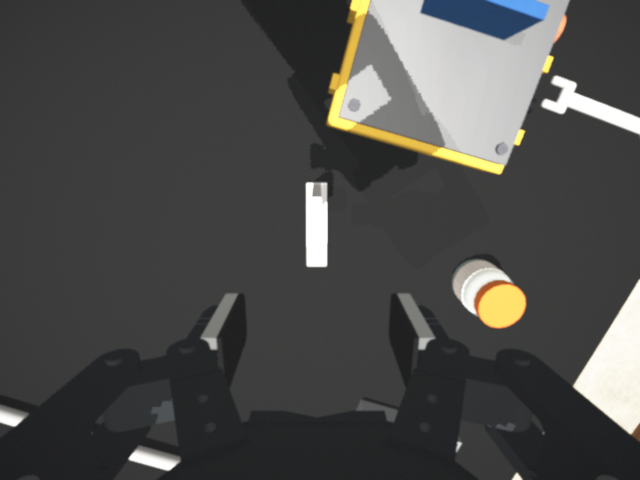

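View pics/s7.png

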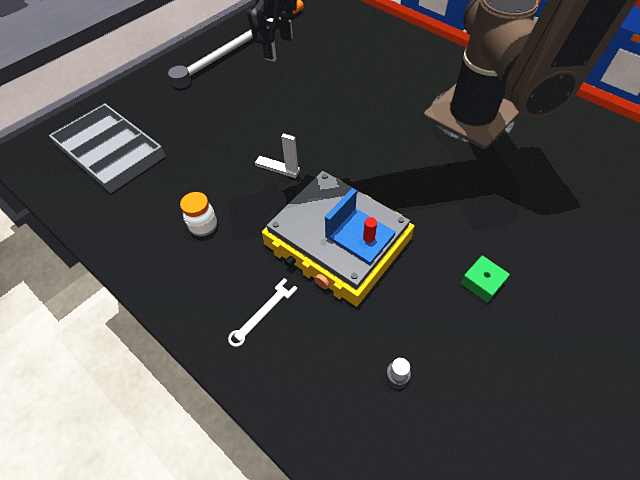

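{"method": "jog_arm", "body": {
  "commands": "-0.0012 -0.0012 -0.06 0 0 0;-0.0012 -0.0012 -0.12 0 0 0;-0.0012 -0.0012 -0.18 0 0 0;-0.0012 -0.0012 -0.22 0 0 0;-0.0012 -0.0012 -0.231 0 0 0;-0.0012 -0.0012 -0.231 0 0 0;-0.0012 -0.0012 -0.231 0 0 0"
}}

```text
time: 13.12
eef_pos: [0.472, -0.2221, 0.0638]
tcp_rot: [0.581, 0.814, -0.0, 0.002]
contact_force: [0.5, -0.6, 0.3]
opening: 0.7
```

{"method": "jog_arm", "body": {
  "commands": "0 0 0 0 0 0;0 0 0 0 0 0;0 0 0 0 0 0;0 0 0 0 0 0;0 0 0 0 0 0;0 0 0 0 0 0;0 0 0 0 0 0;0 0 0 0 0 0;0 0 0 0 0 0;0 0 0 0 0 0",
  "gripper": 0,
  "grip_force": 100
}}

```text
time: 14.38
eef_pos: [0.471, -0.221, 0.0622]
tcp_rot: [0.581, 0.814, 0.0, 0.001]
contact_force: [-0.3, 2.1, 6.7]
opening: 0.089
```

```bash
python3 - <<'E'
from h import *
s=get_state();print(s["time"],s["eef_pos"],s["tcp_rot"],s["contact_force"],s["wrist_torque"],s["opening"])
d=cam("wrist","w8")
E
```

```text
14.375 [ 0.4710161  -0.2210005   0.06221449] [5.81385390e-01 8.13627998e-01 2.83236127e-04 6.55139280e-04] [-0.33313692  2.11660412  6.65278854] [ 0.34406073 -0.06919701  0.00932536] 0.08872754661016984
```

View pics/w8.png

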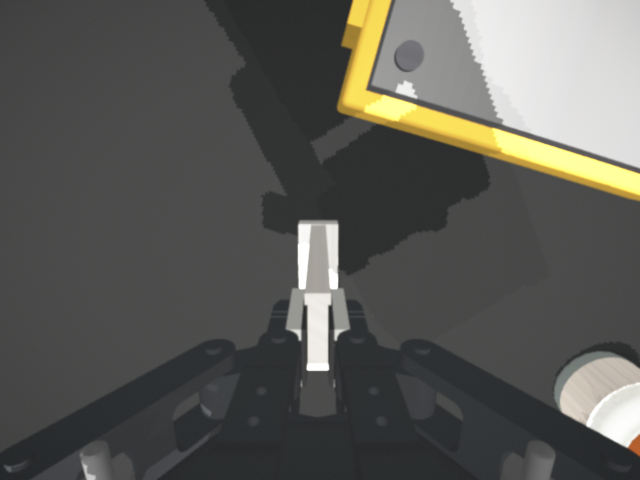

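{"method": "jog_arm", "body": {
  "commands": "0 0 0.02 0 0 0;0 0 0.06 0 0 0;0 0 0.095 0 0 0;0 0 0.095 0 0 0;0.03 0.06 0.095 0 0 -0.12;0.06 0.12 0.095 0 0 -0.262;0.0827 0.16 0.095 0 0 -0.262;0.0827 0.1714 0.095 0 0 -0.262;0.0827 0.1714 0.095 0 0 -0.262;0.0827 0.1714 0.095 0 0 -0.262;0.0827 0.1714 0.095 0 0 -0.262"
}}

```text
time: 15.8
eef_pos: [0.5525, -0.0507, 0.1559]
tcp_rot: [0.683, 0.73, -0.0, -0.0]
contact_force: [0.1, 0.8, -3.8]
opening: 0.083
```

```bash
python3 - <<'E'
from h import *
s=get_state();print(s["time"],s["eef_pos"],s["tcp_rot"],s["contact_force"],s["wrist_torque"],s["opening"])
d=cam("wrist","w9");e=cam("scene","s9")
cv2.imwrite("pics/s9z.png",cv2.resize(e["frame"][150:270,260:420,::-1],None,fx=5,fy=5,interpolation=cv2.INTER_CUBIC))
E
```

```text
15.8 [ 0.5525107  -0.05072475  0.15591823] [ 6.83373533e-01  7.30068844e-01 -2.51682053e-04 -1.84110103e-04] [ 0.09394582  0.8278294  -3.83117879] [ 0.11546432 -0.00729634 -0.01264396] 0.0830284837670419
```

View pics/w9.png

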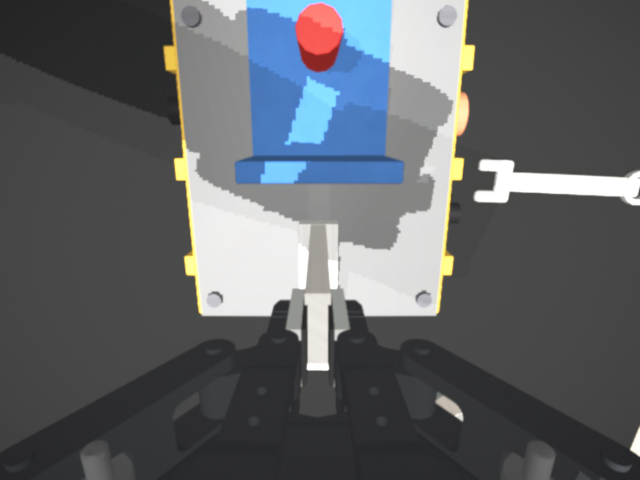

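View pics/s9z.png

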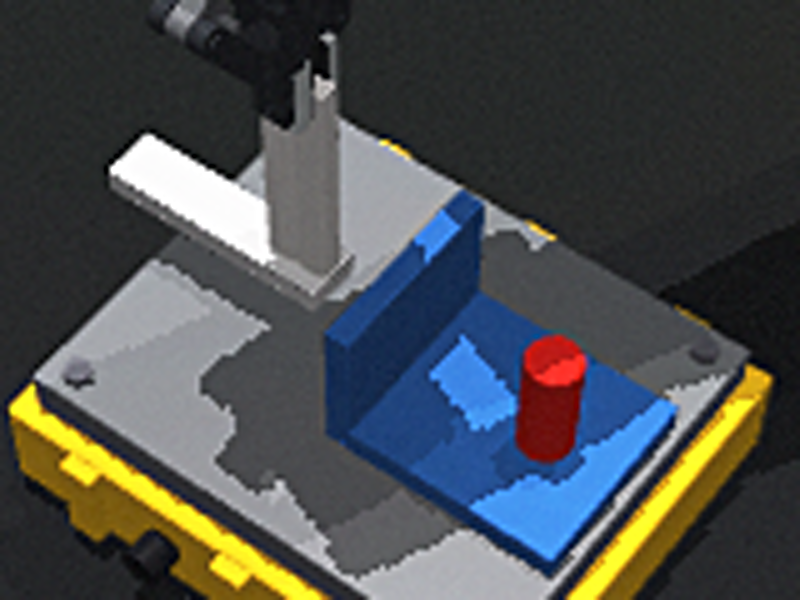

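{"method": "jog_arm", "body": {
  "commands": "0 0 -0.01 0 0 0;0 0 -0.018 0 0 0;0 0 -0.0205 0 0 0;-0.0007 0.01 -0.0205 0 0 0;-0.0014 0.02 -0.0205 0 0 0;-0.0017 0.025 -0.0205 0 0 0;-0.0017 0.025 -0.0205 0 0 0;-0.0017 0.025 -0.0205 0 0 0"
}}

```text
time: 16.9
eef_pos: [0.5514, -0.0245, 0.136]
tcp_rot: [0.683, 0.731, -0.0, 0.0]
contact_force: [0.4, 1.4, -3.1]
opening: 0.089
```

```bash
python3 - <<'E'
from h import *
s=get_state();print(s["time"],s["eef_pos"],s["tcp_rot"],s["contact_force"],s["wrist_torque"],s["opening"])
d=cam("wrist","w10");e=cam("scene","s10")
a=cv2.resize(e["frame"][170:250,290:390,::-1],None,fx=5,fy=5,interpolation=cv2.INTER_CUBIC)
cv2.imwrite("pics/s10z.png",a)
E
```

```text
16.9 [ 0.55140418 -0.02450408  0.13596203] [ 6.82568331e-01  7.30821751e-01 -5.96972321e-06  2.05854859e-04] [ 0.35795474  1.38755533 -3.05809959] [0.07278974 0.0120914  0.01018278] 0.08919727557165034
```

View pics/w10.png

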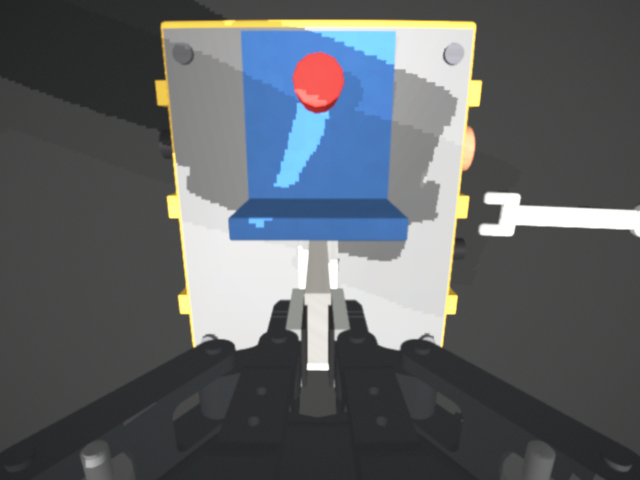

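View pics/s10z.png

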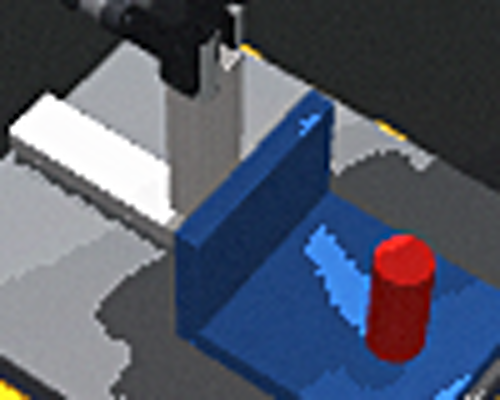

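Both views show the square parallel to the upright and a few millimetres short of contact. I'll bring it down onto the deck first, then against the upright.

{"method": "jog_arm", "body": {
  "commands": "0 0 -0.002 0 0 0;0 0 -0.004 0 0 0;0 0 -0.0055 0 0 0;0 0 -0.0055 0 0 0;0 0 -0.0055 0 0 0"
}}

```text
time: 17.62
eef_pos: [0.5518, -0.0245, 0.1322]
tcp_rot: [0.683, 0.731, 0.0, 0.0]
contact_force: [-2.7, 1.7, 6.0]
opening: 0.085
```

{"method": "jog_arm", "body": {
  "commands": "-0.0001 0.002 0 0 0 0;-0.0002 0.004 0 0 0 0;-0.0004 0.006 0 0 0 0;-0.0004 0.006 0 0 0 0;-0.0004 0.006 0 0 0 0"
}}

```text
time: 18.25
eef_pos: [0.5526, -0.0199, 0.1323]
tcp_rot: [0.682, 0.731, 0.0, 0.003]
contact_force: [-1.3, -4.2, 5.8]
opening: 0.092
```

{"method": "jog_arm", "body": {
  "commands": "-0.0001 0.002 -0.001 0 0 0;-0.0003 0.004 -0.002 0 0 0;-0.0003 0.004 -0.003 0 0 0;-0.0003 0.004 -0.003 0 0 0;-0.0003 0.004 -0.003 0 0 0"
}}

```text
time: 18.88
eef_pos: [0.553, -0.0197, 0.1323]
tcp_rot: [0.682, 0.731, -0.002, 0.006]
contact_force: [-5.2, -12.4, 15.3]
opening: 0.089
```

```bash
python3 - <<'E'
from h import *
for i in range(3):
    d=cam("wrist","w11");e=cam("scene","s11")
    s=get_state();print(s["time"],s["eef_pos"],s["tcp_rot"],s["contact_force"],s["wrist_torque"],s["opening"])
a=cv2.resize(e["frame"][170:250,270:370,::-1],None,fx=7,fy=7,interpolation=cv2.INTER_CUBIC)
cv2.imwrite("pics/s11z.png",a)
E
```

```text
18.975 [ 0.55297165 -0.01971663  0.13225489] [ 0.68209968  0.73123359 -0.00228528  0.00567753] [ -5.23025669 -11.94875253  15.08281584] [-2.14459079  1.12259994  0.00601424] 0.09064129330639926
19.075 [ 0.55296272 -0.01970728  0.13226762] [ 0.6820882   0.73124431 -0.00228267  0.00567761] [ -5.26131199 -12.7659528   14.28956504] [-2.21643442  1.09913968  0.03357287] 0.09014888675113006
19.175 [ 0.55295727 -0.01971168  0.13225151] [ 0.6821231   0.73121183 -0.00228025  0.00566854] [ -5.5386214  -11.25253528  14.56800029] [-2.20898844  1.1575837   0.01840701] 0.08915115099607038
```

View pics/s11z.png

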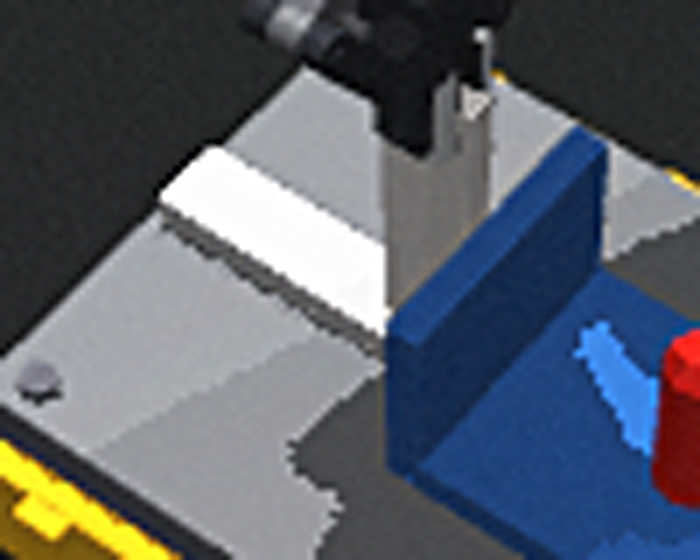

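View pics/w11.png

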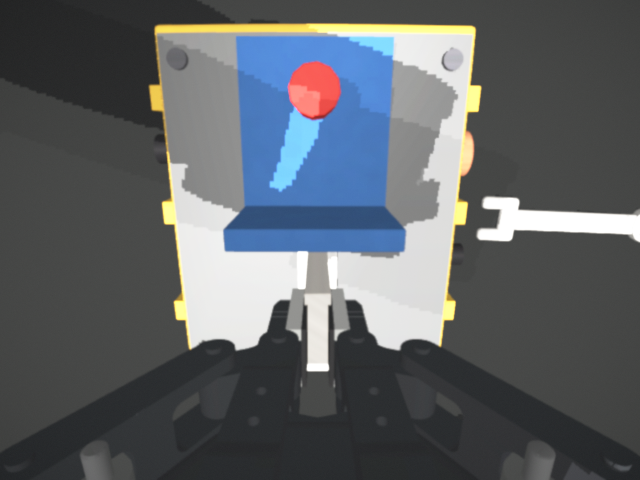

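Contact both ways, about 12 N and 15 N. The wrist has tilted about 0.7° under load, so I'll straighten the tool to keep the square flat and flush, with slightly more push.

{"method": "jog_arm", "body": {
  "commands": "-0.0005 0.0005 -0.0005 0.006 0.003 0;-0.001 0.001 -0.001 0.012 0.005 0;-0.001 0.001 -0.001 0.014 0.006 0;-0.001 0.001 -0.001 0.014 0.006 0;-0.001 0.001 -0.001 0.014 0.006 0"
}}

```text
time: 19.8
eef_pos: [0.5531, -0.0192, 0.1322]
tcp_rot: [0.682, 0.731, 0.001, 0.0]
contact_force: [-4.1, -12.7, 16.5]
opening: 0.086
```

```bash
cat > chk.py <<'E'
from h import *
d=cam("wrist");e=cam("scene");t=cam("top")
s=get_state();print(s["time"],s["eef_pos"],s["contact_force"],s["opening"])
M=Ro.from_quat(s["tcp_rot"]).as_matrix();print("tool z",M[:,2],"yaw",np.degrees(np.arctan2(M[1,1],M[0,1])))
# foot top z profile along housing y, deck profile beside (scene depth)
ps=np.radians(3.95);ex=np.array([np.cos(ps),np.sin(ps)]);ey=np.array([-np.sin(ps),np.cos(ps)])
o=s["eef_pos"][:2]
m=np.zeros((480,640),bool);m[100:300,220:420]=1
for nm,c in (("scene",e),("top",t)):
    P=cloud(c,m if nm=="scene" else (c["z_map"]>0)); b=np.array([.0005,.0025]) if nm=="scene" else np.array([-.0008,-.0025])
    q=P[:,:2]-b-o; X=q@ex;Y=q@ey
    f=(abs(X)<.009)&(Y>-.09)&(Y<-.02)&(P[:,2]>.076)&(P[:,2]<.09)
    g=(abs(X)>.018)&(abs(X)<.035)&(Y>-.09)&(Y<-.02)&(P[:,2]>.064)&(P[:,2]<.076)
    for k,h in (("foot",f),("deck",g)):
        if h.sum()>10:
            A=np.c_[Y[h],X[h],np.ones(h.sum())];r=np.linalg.lstsq(A,P[h,2],rcond=None)[0];print(nm,k,h.sum(),"slope y %.4f x %.4f z %.4f"%tuple(r), "z mid %.4f"%(P[h,2].mean()))
E
python3 chk.py
```

```text
19.95 [ 0.55311503 -0.01919553  0.13222445] [ -3.8778262  -13.00160313  14.77740788] 0.09104342936449529
tool z [ 0.00224278  0.00128702 -0.99999666] yaw 4.005527757949353
scene foot 221 slope y -0.0173 x 0.0011 z 0.0826 z mid 0.0835
scene deck 328 slope y -0.0073 x 0.0001 z 0.0704 z mid 0.0709
top foot 19 slope y 0.0030 x -0.0439 z 0.0833 z mid 0.0829
```

```bash
cat > chk2.py <<'E'
from h import *
s=get_state();o=s["eef_pos"][:2]
ps=np.radians(3.95);ex=np.array([np.cos(ps),np.sin(ps)]);ey=np.array([-np.sin(ps),np.cos(ps)])
Z=[];F=[]
for i in range(14):
    e=cam("scene");Z.append(e["z_map"]);F.append(e["frame"].astype(float))
s=get_state();print(s["time"],s["contact_force"])
Z=np.array(Z);print("noise",np.nanmedian(Z.std(0)[200:240,280:330]));e["z_map"]=np.median(Z,0).astype(np.float32)
m=np.zeros((480,640),bool);m[100:300,220:420]=1
P=cloud(e,m);q=P[:,:2]-[.0005,.0025]-o;X=q@ex;Y=q@ey
for a in np.arange(-.09,-.015,.01):
    f=(abs(X)<.008)&(Y>a)&(Y<a+.01)&(P[:,2]>.076)&(P[:,2]<.09)
    g=(X>.022)&(X<.04)&(Y>a)&(Y<a+.01)&(P[:,2]>.064)&(P[:,2]<.076)
    h=(X<-.022)&(X>-.04)&(Y>a)&(Y<a+.01)&(P[:,2]>.064)&(P[:,2]<.076)
    print("%.3f foot %.4f(%d) deck+ %.4f(%d) deck- %.4f(%d)"%(a,P[f,2].mean(),f.sum(),P[g,2].mean(),g.sum(),P[h,2].mean(),h.sum()))
im=np.mean(F,0).astype(np.uint8)
cv2.imwrite("pics/av%d.png"%(s["time"]*100),cv2.resize(im[180:230,285:335,::-1],None,fx=12,fy=12,interpolation=cv2.INTER_CUBIC));print("pics/av%d.png"%(s["time"]*100))
E
python3 chk2.py
```

```text
20.65 [ -4.91370651 -11.91972124  16.89349197]
noise 0.0015627681
-0.090 foot 0.0839(28) deck+ 0.0709(31) deck- 0.0709(30)
-0.080 foot 0.0839(26) deck+ 0.0706(32) deck- 0.0708(26)
-0.070 foot 0.0838(29) deck+ 0.0709(31) deck- 0.0709(32)
-0.060 foot 0.0836(27) deck+ 0.0709(35) deck- 0.0708(30)
-0.050 foot 0.0834(31) deck+ 0.0710(36) deck- 0.0708(18)
-0.040 foot 0.0832(30) deck+ 0.0710(33) deck- 0.0711(1)
-0.030 foot 0.0832(28) deck+ 0.0708(37) deck- nan(0)
-0.020 foot 0.0843(9) deck+ 0.0708(33) deck- nan(0)
pics/av2065.pngchk2.py:15: RuntimeWarning: Mean of empty slice.
  print("%.3f foot %.4f(%d) deck+ %.4f(%d) deck- %.4f(%d)"%(a,P[f,2].mean(),f.sum(),P[g,2].mean(),g.sum(),P[h,2].mean(),h.sum()))
  ret = ret.dtype.type(ret / rcount)
```

The averaged depth shows the foot's free end about 0.7 mm high, a tilt of about 0.7°. I'll turn the tool a bit more about x to lay it down.

{"method": "jog_arm", "body": {
  "commands": "0 0 0 0.005 0 0;0 0 0 0.01 0 0;0 0 0 0.015 0 0;0 0 0 0.015 0 0;0 0 0 0.015 0 0"
}}

```text
time: 21.28
eef_pos: [0.5534, -0.0189, 0.1322]
tcp_rot: [0.682, 0.731, 0.007, -0.005]
contact_force: [-3.6, -10.5, 15.7]
opening: 0.09
```

```bash
python3 chk.py; python3 -W ignore chk2.py
```

```text
21.425 [ 0.55338529 -0.01885249  0.13218507] [ -3.7897538  -10.10997408  15.76474175] 0.08999050231353853
tool z [ 0.00304103  0.01659935 -0.9998576 ] yaw 4.017046901781336
scene foot 215 slope y -0.0024 x 0.0208 z 0.0828 z mid 0.0829
scene deck 325 slope y 0.0003 x -0.0018 z 0.0710 z mid 0.0710
top foot 21 slope y -0.0447 x -0.0078 z 0.0800 z mid 0.0826
22.125 [ -3.37895258 -11.31909222  15.43388458]
noise 0.0015573865
-0.090 foot 0.0831(28) deck+ 0.0710(33) deck- 0.0709(29)
-0.080 foot 0.0832(28) deck+ 0.0708(32) deck- 0.0709(30)
-0.070 foot 0.0830(28) deck+ 0.0708(32) deck- 0.0709(29)
-0.060 foot 0.0829(30) deck+ 0.0708(33) deck- 0.0710(30)
-0.050 foot 0.0830(30) deck+ 0.0707(34) deck- 0.0709(17)
-0.040 foot 0.0830(29) deck+ 0.0709(33) deck- 0.0707(1)
-0.030 foot 0.0830(25) deck+ 0.0708(32) deck- nan(0)
-0.020 foot 0.0847(9) deck+ 0.0708(33) deck- nan(0)
pics/av2212.png
```

{"method": "jog_arm", "body": {
  "commands": "0 0.001 -0.0005 0.003 0 0;0 0.002 -0.001 0.005 0 0;0 0.002 -0.001 0.005 0 0;0 0.002 -0.001 0.005 0 0;0 0.002 -0.001 0.005 0 0"
}}

```text
time: 22.75
eef_pos: [0.5535, -0.0187, 0.1322]
tcp_rot: [0.682, 0.732, 0.008, -0.005]
contact_force: [-5.4, -14.9, 19.1]
opening: 0.086
```

```bash
python3 chk.py; python3 -W ignore chk2.py
python3 - <<'E'
from h import *
cam("wrist","w12")
E
```

```text
22.9 [ 0.55346863 -0.01865581  0.13215362] [ -5.54897286 -14.79420221  19.25908774] 0.08877979972664284
tool z [ 0.00295637  0.01772151 -0.99983859] yaw 4.057993883088641
scene foot 216 slope y 0.0058 x -0.0060 z 0.0834 z mid 0.0831
scene deck 329 slope y 0.0001 x -0.0005 z 0.0709 z mid 0.0709
top foot 22 slope y -0.0346 x 0.5402 z 0.0773 z mid 0.0825
23.6 [ -6.19874878 -15.01852109  18.8119707 ]
noise 0.001574873
-0.090 foot 0.0832(29) deck+ 0.0709(32) deck- 0.0709(32)
-0.080 foot 0.0831(29) deck+ 0.0707(32) deck- 0.0708(31)
-0.070 foot 0.0830(29) deck+ 0.0708(34) deck- 0.0708(26)
-0.060 foot 0.0832(30) deck+ 0.0708(32) deck- 0.0710(30)
-0.050 foot 0.0831(29) deck+ 0.0709(35) deck- 0.0710(16)
-0.040 foot 0.0830(28) deck+ 0.0709(34) deck- 0.0715(1)
-0.030 foot 0.0831(26) deck+ 0.0708(32) deck- nan(0)
-0.020 foot 0.0846(10) deck+ 0.0707(34) deck- nan(0)
pics/av2360.png
```

View pics/w12.png

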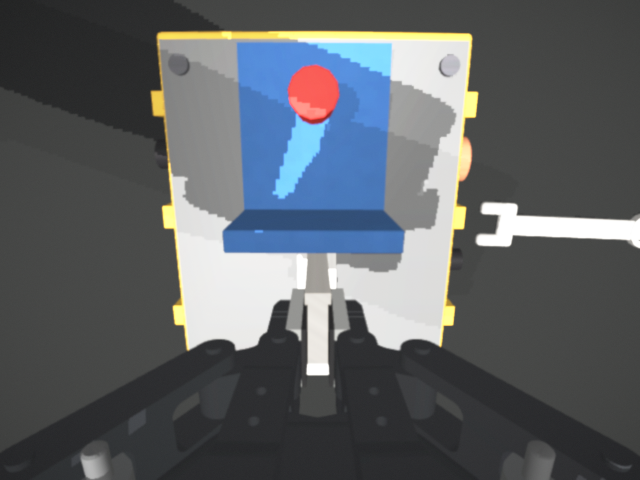

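The foot is now parallel to the deck, and the extra turn and push gave almost no motion. Contact forces are about 15 N into the upright and 19 N down. In the wrist view the pin stands home at (313,93) and the wrench is where it was. I'll hand in.

```bash
python3 - <<'E'
from h import *
print(get_state()["time"],ctrl.sign_off())
E
```

```text
the job is handed in; nothing more can be done
23.65 None
```

The pin is home in the bracket's foot, and the square is pressed into the clean corner with the gripper still holding it. I handed the job in at 23.65 s; no verdict is reported.

- **Pin:** It slid into the hole without catching, and I pressed it to about 11 N before letting go. Afterwards the depth image put its head top at about 137 mm, against 136 mm when fully home.
- **Square:** I gripped it by the upright leg at 100 N and set it down on the deck, then pushed it against the upright. At first it sat tilted about 0.7°, with the foot's free end about 0.7 mm high, so I turned the tool about x until it lay flat.
- **Last checks on the square:**
  - Averaged scene depth showed no slope on the foot, with its top about 12.2 mm above the deck (nominal 12 mm).
  - The forces held steady at about 15 N into the upright and 19 N down.
  - It is about 2 mm off the middle of the upright.
- **Less certain:** I judged the back flush from contact: extra push gave almost no motion, the foot is flat, and the yaw is within about 0.2° of the bracket. I did not see the gap directly. There is also a side force of about 6 N along x. The top camera's slope readings on the foot disagreed (−0.03 to −0.04), but they came from only about 20 points, so I set them aside.
- **Jar, socket and wrench:** The arm was not taken near any of them. The wrench looked unmoved in the last wrist picture. I last saw the jar and socket in place after the pin was in, and did not re-measure any of the three at the end.

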